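Find and press the hidden catch of an ice drawer

TASK

Feel along the flat panel in the top of the ice-drawer unit for the hidden push catch, a recessed square plate somewhere along that panel, and press it in with a fingertip until the sprung drawer pops out. Then take the hand away so the catch comes back up; leave the drawer standing out. Grasp and lift nothing, and leave the kitchen things on and around the unit standing where they are.

Things in the scene. Friction and masses are not known exactly. Their poses are not given: they have to be found in the camera images.
- unit: Ice-drawer unit: low brushed-metal box fixed to the counter, 240 mm deep (its x), 390 mm wide (its y), 112 mm high. Origin: centre of its underside; z up; -x is the drawer side, towards the robot. Its flat top sheet has one window, 56 mm in x by 160 mm in y, centred on the origin, in which the flat panel shows 3 mm lower (109 mm above the counter).
- panel_mid (a point): Centre of the window, on the panel's face; axes as the unit's. Not the place of the catch. The catch is a 44 x 44 mm square well in the panel, always on the unit's x = 0 line, its centre anywhere from y = -55 to +55 mm, different each time and not reported. It can be seen by its dark outline or felt by pressing lightly along the panel: the plate in it gives, the rigid panel does not.
- panel_end (a point): Middle of the window's +y end, on the panel's face, 80 mm from panel_mid; the search line runs from here through panel_mid to 80 mm beyond.
- catch (a joint): Travel of the push plate in the well, m: 0 at rest, 0.006 at its stop. Plate 38 x 38 mm, same metal, face 3 mm below the panel at rest, 9 mm at the stop. Sprung: 1.5 N to start, 5 N at the stop, up to 1 N more while latched. It lets the drawer go at about 0.004; press to 0.005 or more to be sure. Springs back to 0 when let go.
- drawer (a joint): How far the drawer stands out, m: 0 shut and latched, 0.045 fully out. A spring pushes it out in about half a second once the catch is pressed, and it stays out.
- drawer_front (a point): Centre of the outer face of the drawer front (376 mm wide, 84 mm high, no handle), 57 mm above the counter; it moves to the unit's -x as the drawer comes out.
- bone_mould: Bystander: red mould of bones, upside down on the counter beside the unit at its +y side, 230 x 190 x 18 mm; origin under its centre.
- hex_tray: Bystander: grey-blue tray of hexagons, upside down on the counter at the unit's -y side, 200 x 130 x 21 mm; origin under its centre.
- stick_tray: Bystander: lime tray with lid, on the counter behind the unit (+x), 106 x 256 x 36 mm; origin under its centre.
- tape_measure: Bystander: grey tape measure standing on the counter, 70 x 36 x 62 mm; origin under its centre.
- mug: Bystander: white mug on the counter, 80 mm across, 90 mm high, handle at its +y; origin under its centre.
- jar: Bystander: small glass jar with steel cap, standing on the unit's top sheet behind the panel (unit x about +85 mm), 42 mm across, 45 mm high; origin under its centre.
- spoon: Bystander: steel spoon, 150 mm long, lying on the unit's top sheet in front of the panel (unit x about -85 mm), roughly parallel to the panel, under 25 mm high; origin under its middle.

How it is judged:
By the outcome, as a careful person would: the job done as asked, in the order asked, and still so for the second after the job is handed in, with the robot touching nothing.
It also fails if it takes over 51 s, if anything falls off the work surface, if the arm or the gripper's body presses on something with over 40 N, if the wrist force passes 120 N, or if a joint passes its speed limit or range.

ROBOT

A 7-joint arm with a two-finger parallel gripper is mounted at the origin on the work surface. World frame = base frame: x ahead of the robot, y to its left, z up, the work surface at z = 0. Lengths are in m, angles in degrees, forces in N, time in s.
With the tool pointing down it reaches from about 0.425 to 0.875 m from the base axis. Payload 4.7 kg.
Tool frame: the origin (TCP) lies on the centre line of the jaws, within the pads' length; the fingertips stand 8 mm ahead of it and the grasp point (between the pads) lies 11 mm behind it; z points along the fingers, x is the direction in which the jaws open and shut, and the axes are right-handed (so a half turn about z gives the same grasp; the last joint's range is limited). The gripper opens to 87 mm and grips with 3 to 60 N. Pads are 19 mm wide; open, the fingers measure 117 mm over their backs; the gripper's body (75 mm by 190 mm) begins 51 mm behind the grasp point.
Start: joints at [72.657, 18.392, -4.016, 83.108, 1.295, 78.541, -3.26], TCP at [0.202, -0.618, 0.231] pointing down, gripper open.
Joint ranges: [-163.93, 163.93], [-17.29, 119.83], [-79.2, 71.16], [3.27, 140.29], [-89.18, 269.18], [5.43, 117.66], [-154.24, 154.24]. Speed limits (degrees/s): [147.25, 147.25, 180, 180, 180, 180, 180].

INTERFACE

Orientations are given as [roll, pitch, yaw] about the fixed x, y, z axes, in that order (R = Rz(yaw) Ry(pitch) Rx(roll)).
In Python, from cell import telemetry, read_camera, get_calibration, sign_off gives the robot as it stands. The module is installed in compiled form; this text tells all that it offers.
- The arm moves only by the tool carry_out, never from a script. Its arguments are lists of equal length, an entry for each row: "translation": the shift along the tool's x, y, z in cm, a list of three; "turn": the turn about the tool's z in rad; "gripper": the opening, from 0 (shut) to 1 (fully open). In form: {"translation": [[dx, dy, dz], ...], "turn": [turn, ...], "gripper": [gripper, ...]}. A call has 1 to 5 rows; each row is the pose to reach, as a shift and turn from the pose commanded when the call began, along the tool's axes at that moment; what a row does not reach only later rows make up. A row lasts 1/8 s, in which the tool goes at most 62.5 mm and 10.7 degrees, less where a joint would pass 70% of its speed; a pose out of reach is approached as far as the arm can. A call with a gripper value outside its range is refused whole. The fingers move at their own pace and stop on an object; "squeeze" is the grip in N (left out, the last holds). Time passes only in rows, so rows that repeat a pose let the fingers close. It gives the time, the measured TCP pose, the force and the opening at its end, in the units of the state.
- telemetry.get_obs(): the state, without advancing time (a new reading comes with each control period).
- read_camera(name): name is "side" or "top" or "wrist"; returns the picture (384x512x3 uint8, red, green, blue); there is no depth.
- get_calibration(name): a dict with "fx", "fy", "cx", "cy" (pixels), "R" (3x3) and "t" (3): a world point X has camera coordinates R X + t. Camera axes: x right, y down, z forward; pixel columns grow to the right and rows downward; lengths in m; the calibration is good to about 2 mm. A picture is of the moment at which its call begins: read the wrist's pose just before it. get_calibration takes no time and is no camera call; for the wrist camera it gives the pose at the moment of the call.
- sign_off(): hands the job in, once; it reports no verdict.
The state is a dict: "time_s": time; "qpos": joint angles; "joint_velocities": joint speeds; "effort": joint torques, N m; "tool_pos": TCP position; "tool_rot": TCP orientation; "force": force on the tool from outside, world axes, zero at the start; "wrist_torque": the same for the moment, N m; "grip_width": finger opening in m.
Only numpy, scipy, OpenCV 4.12 (cv2) and the standard library are available. Lean on these libraries where they do the work, as an engineer would, in place of code of your own. Each camera call takes 0.05 s, during which the arm holds its last target.

## Working session

There is one attempt and no reset: what is moved stays moved. The work goes in short steps, Python scripts to look and compute and a tool call to move; the robot and the scene stay as the last step left them, time stands still between calls to the robot, and variables do not carry over. Pictures are saved under pics/ and viewed, and the job is handed in when it is done.

Besides the shell and the picture viewer there is one more tool, called as name([rows], argument=value, ...), one row to a line, values as JSON. carry_out: Moves the arm, as the interface text tells. Its arguments: {"type":"object","properties":{"translation":{"type":"array","items":{"type":"array","items":{"type":"number"}}},"turn":{"type":"array","items":{"type":"number"}},"gripper":{"type":"array","items":{"type":"number"}},"squeeze":{"type":"number"}},"required":["translation","turn","gripper"]}

```bash
mkdir -p pics
python3 - <<'E'
from cell import telemetry, read_camera, get_calibration
import cv2
o=telemetry.get_obs()
for k in o: print(k,o[k])
for n in("side","top"):
    im=read_camera(n); cv2.imwrite(f"pics/{n}0.png",im[:,:,::-1]); c=get_calibration(n); print(n,c)
E
```

```text
time_s 0.0
qpos [72.65802642 18.43901399 -4.01524814 83.17495794  1.2943279  78.53921181
 -3.26128816]
joint_velocities [ 0.02375513  0.10158956 -0.04968148 -0.02776486  0.0752769   0.00440021
 -0.00485015]
effort [-3.18108723e-04 -4.91297114e+01 -4.03797431e-01 -3.12529957e+01
 -6.36247918e-02  4.38232231e-02  1.84927485e-04]
tool_pos [ 0.20226567 -0.61717086  0.22946147]
tool_rot [ 1.79994888e+02  1.07981236e-01 -7.18499716e+01]
force [-0.15536122  0.27069725 -0.34496073]
wrist_torque [ 0.03849018 -0.00481284  0.00270539]
grip_width 0.08689156776077905
side {'fx': 466.2981481176431, 'fy': 466.2981481176431, 'cx': 259.94539832326984, 'cy': 189.6443528093061, 'R': array([[-0.98272236, -0.18436376,  0.01633312],
       [-0.13599049,  0.65936983, -0.73941735],
       [ 0.1255522 , -0.72886311, -0.67304919]]), 't': array([0.54292795, 0.12884091, 1.24196808])}
top {'fx': 432.2455726942472, 'fy': 432.2455726942472, 'cx': 254.30678079016224, 'cy': 193.50954815762947, 'R': array([[-0.03438128, -0.99940694, -0.0019229 ],
       [-0.97902052,  0.03406648, -0.20089373],
       [ 0.2008401 , -0.00502442, -0.97961115]]), 't': array([0.06423772, 0.58770676, 1.07111047])}
```

View pics/side0.png

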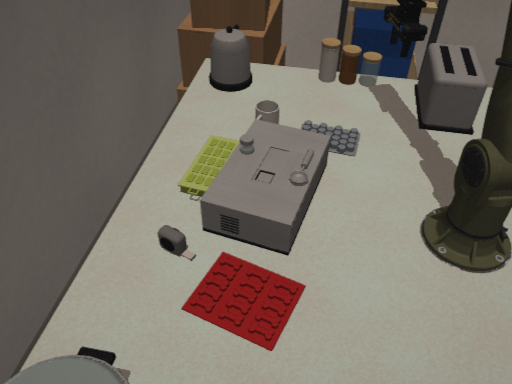

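View pics/top0.png

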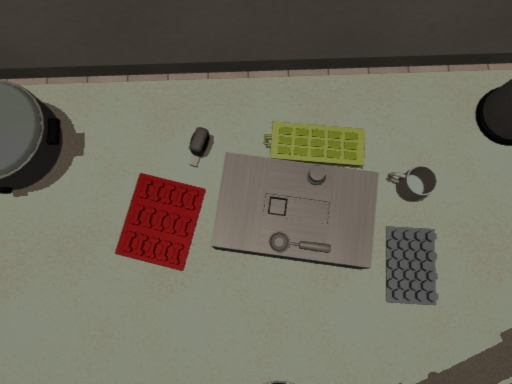

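The catch's dark square shows at about (277,206) in the top image, and at (265,177) in the side image. I'll enlarge both to get exact positions.

Run:
```python
import cv2,numpy as np
a=cv2.imread("pics/top0.png")[145:275,205:385]; cv2.imwrite("pics/topz.png",cv2.resize(a,None,fx=4.4,fy=4.4,interpolation=cv2.INTER_CUBIC))
a=cv2.imread("pics/side0.png")[115:245,200:340]; cv2.imwrite("pics/sidez.png",cv2.resize(a,None,fx=4.4,fy=4.4,interpolation=cv2.INTER_CUBIC))
```

```text
(no output)
```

View pics/topz.png

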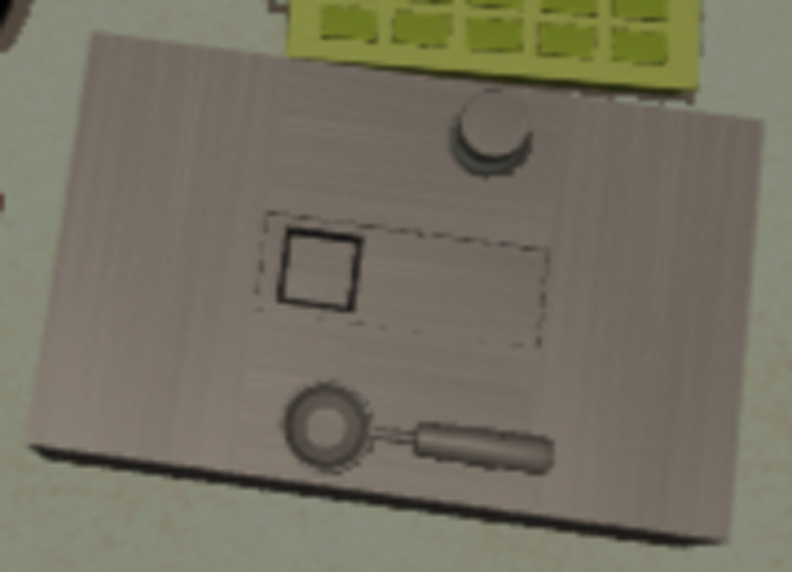

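View pics/sidez.png

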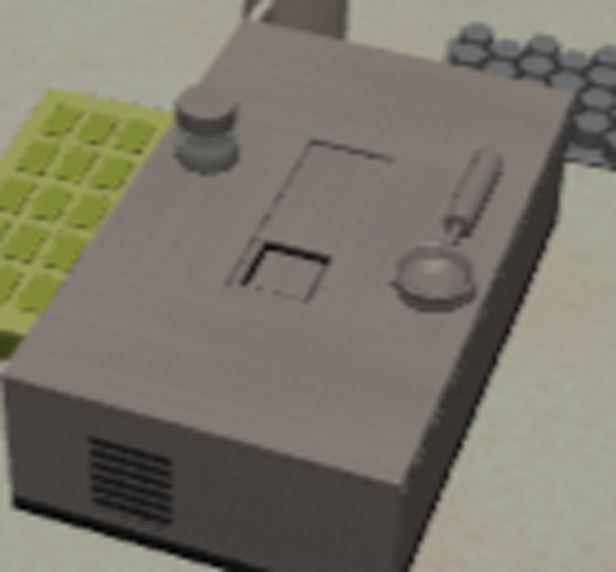

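```bash
cat > h.py <<'E'
import numpy as np
from cell import get_calibration
def ray(n,uv,z,c=None):
    c=c or get_calibration(n); R=np.array(c['R']);t=np.array(c['t'])
    d=R.T@np.array([(uv[0]-c['cx'])/c['fx'],(uv[1]-c['cy'])/c['fy'],1]); o=-R.T@t
    return o+d*(z-o[2])/d[2]
E
python3 - <<'E'
from h import *
T=lambda p:(205+(p[0]+.5)/4.4-.5,145+(p[1]+.5)/4.4-.5)
S=lambda p:(200+(p[0]+.5)/4.4-.5,115+(p[1]+.5)/4.4-.5)
def show(n,f,ps,z):
    P=np.array([ray(n,f(p),z) for p in ps]); print(n,z,P[:,:2].round(4).tolist(),P.mean(0).round(4)); return P
# order: back+y, back-y, front-y, front+y
a=show('top',T,[(95,33),(763,121),(725,545),(33,445)],.112)
b=show('top',T,[(267,212),(548,247),(538,347),(255,310)],.1105)
c=show('top',T,[(288,230),(362,240),(353,311),(278,303)],.109)
d=show('side',S,[(8,378),(248,25),(577,95),(403,487)],.112)
e=show('side',S,[(242,287),(265,242),(331,260),(307,302)],.109)
for P in(a,b,c): 
    v=P[0]-P[1]+P[3]-P[2]; print(np.degrees(np.arctan2(v[1],v[0]))-90,np.linalg.norm(v)/2)
v=d[0]-d[1]+d[3]-d[2];print(np.degrees(np.arctan2(v[1],v[0]))-90,np.linalg.norm(v)/2)
E
```

```text
top 0.112 [[0.6887, 0.1119], [0.623, -0.2689], [0.3852, -0.2262], [0.4528, 0.1512]] [ 0.5374 -0.058   0.112 ]
top 0.1105 [[0.58, 0.0167], [0.5543, -0.1413], [0.4977, -0.1317], [0.5241, 0.0256]] [ 0.539  -0.0577  0.1105]
top 0.109 [[0.5695, 0.0051], [0.5623, -0.0365], [0.5219, -0.0295], [0.5279, 0.0125]] [ 0.5454 -0.0121  0.109 ]
side 0.112 [[0.6827, 0.1124], [0.6169, -0.2671], [0.384, -0.231], [0.4499, 0.152]] [ 0.5334 -0.0584  0.112 ]
side 0.109 [[0.5678, 0.0045], [0.5621, -0.0399], [0.5193, -0.0312], [0.5271, 0.01]] [ 0.5441 -0.0141  0.109 ]
-9.972102468045094 0.3849143863187639
-9.381359686663657 0.15976764206244776
-8.993976699043145 0.04232414497932659
-9.806174972955006 0.3868901373289386
```

carry_out([
  [-3.3,-3.7,0],
  [-6.7,-7.3,0],
  [-10.0,-11.0,0],
  [-13.4,-14.7,0],
  [-16.7,-18.4,0],
], turn=[0.1,0.2,0.3,0.4,0.488], gripper=[0,0,0,0,0])

```text
time_s: 0.72
tool_pos: [0.3258, -0.3999, 0.2302]
tool_rot: [180.0, 0.0, -100.0]
force: [0.6, -0.6, -0.4]
grip_width: 0.0451
```

```bash
cat >> h.py <<'E'
from scipy.spatial.transform import Rotation as Rn
def shift(target,yaw_t=-99.8):
    from cell import telemetry
    o=telemetry.get_obs(); R=Rn.from_euler('xyz',o['tool_rot'],degrees=True).as_matrix()
    print('t',o['time_s'],'pos',np.round(o['tool_pos'],4),'rot',np.round(o['tool_rot'],2),'F',np.round(o['force'],2),'q',np.round(o['qpos'],0))
    print('shift cm',np.round(100*R.T@(np.array(target)-o['tool_pos']),2),'turn',np.round(-np.radians(yaw_t-o['tool_rot'][2]),3))
E
python3 -c "
from h import *
shift([.545,-.013,.23])"
```

```text
t 0.725 pos [ 0.3258 -0.3999  0.2302] rot [ 1.7998e+02  1.0000e-02 -9.9980e+01] F [ 0.63 -0.63 -0.37] q [ 58.   3. -11. 102.   0.  76. -53.]
shift cm [-4.191e+01 -1.489e+01  2.000e-02] turn -0.003
```

carry_out([
  [-4.2,-1.5,0],
  [-8.4,-3.0,0],
  [-12.6,-4.5,0],
  [-16.8,-6.0,0],
  [-21.0,-7.5,0],
], turn=[0,0,0,0,0], gripper=[0,0,0,0,0])

```text
time_s: 1.35
tool_pos: [0.4353, -0.2061, 0.2303]
tool_rot: [180.0, -0.0, -99.8]
force: [-0.5, -0.3, -0.7]
grip_width: 0.0019
```

carry_out([
  [-4.2,-1.5,0],
  [-8.4,-3.0,0],
  [-12.6,-4.5,0],
  [-16.8,-6.0,0],
  [-20.8,-7.4,0],
], turn=[0,0,0,0,0], gripper=[0,0,0,0,0])

```text
time_s: 1.98
tool_pos: [0.5436, -0.0138, 0.2302]
tool_rot: [180.0, -0.0, -99.8]
force: [0.5, 0.4, -0.1]
grip_width: 0.0004
```

carry_out([
  [0,0,0],
  [0,0,0],
], turn=[0,0], gripper=[0,0])

```text
time_s: 2.22
tool_pos: [0.5429, -0.0159, 0.23]
tool_rot: [179.9, -0.0, -99.8]
force: [-0.2, 0.1, -0.0]
grip_width: 0.0005
```

Run:
```python
from h import *
from cell import *
import cv2
shift([.545,-.013,.23])
import json
c=get_calibration('wrist')
im=read_camera('wrist')[:,:,::-1]; cv2.imwrite('pics/w1.png',im)
json.dump({k:np.array(v).tolist() for k,v in c.items()},open('w1.json','w'))
```

```text
t 2.225 pos [ 0.5429 -0.0159  0.23  ] rot [ 1.7994e+02 -5.0000e-02 -9.9830e+01] F [-0.23  0.14 -0.02] q [  32.    8.  -35.   97.    5.   76. -105.]
shift cm [-0.32 -0.16 -0.  ] turn -0.0
```

View pics/w1.png

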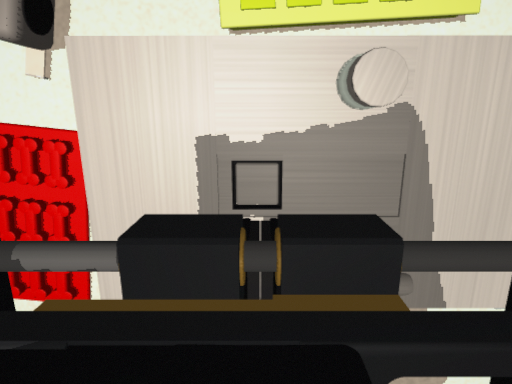

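The wrist view shows the well outline at corners (233,161) to (282,208) and the jar clear to the upper right. The fingertips are at about (262,217).

Run:
```python
from h import *
import json,cv2
c=json.load(open('w1.json'))
P=np.array([ray('w',p,.109,c) for p in[(235,162),(281,162),(280,207),(235,207)]]);print(P.round(4),P.mean(0))
# expected tip projection
R=np.array(c['R']);t=np.array(c['t'])
for X in([.5429,-.0159,.222],):
    q=R@X+t; print(c['fx']*q[0]/q[2]+c['cx'],c['fy']*q[1]/q[2]+c['cy'])
a=cv2.imread('pics/w1.png')[140:260,180:340]; cv2.imwrite('pics/w1z.png',cv2.resize(a,None,fx=4.5,fy=4.5,interpolation=cv2.INTER_CUBIC))
W=np.array([ray('w',p,.112,c) for p in[(218,153),(405,153)]]);print(W)
```

```text
[[ 5.682e-01  4.000e-04  1.090e-01]
 [ 5.614e-01 -3.860e-02  1.090e-01]
 [ 5.215e-01 -3.150e-02  1.090e-01]
 [ 5.284e-01  8.100e-03  1.090e-01]] [ 0.54487576 -0.01539345  0.109     ]
258.6293809674027 235.6102941239838
[[ 0.57858178  0.01285029  0.112     ]
 [ 0.55155756 -0.14321295  0.112     ]]
```

View pics/w1z.png

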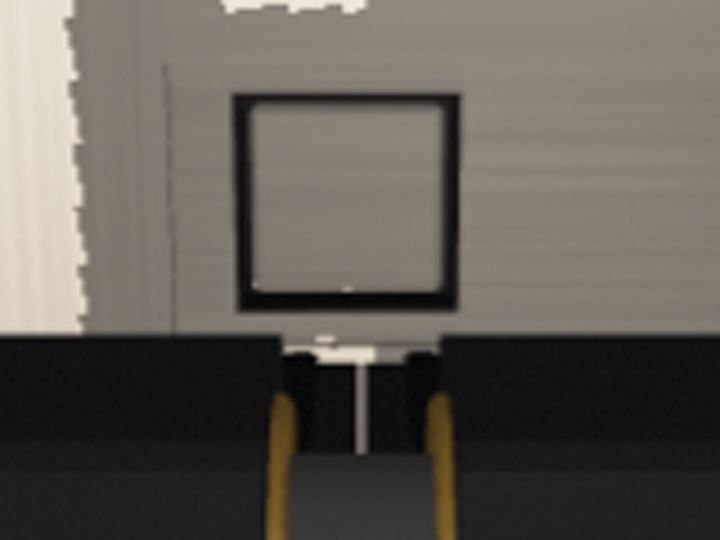

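Averaging the three cameras puts the catch at about (0.545, -0.0145). I'll centre over it and descend to just above the surface.

carry_out([
  [-0.15,-0.2,2],
  [-0.15,-0.2,4.5],
  [-0.15,-0.2,7],
  [-0.15,-0.2,9.2],
  [-0.15,-0.2,10.2],
], turn=[0,0,0,0,0], gripper=[0,0,0,0,0])

```text
time_s: 2.9
tool_pos: [0.5444, -0.0158, 0.1272]
tool_rot: [179.9, -0.1, -100.0]
force: [0.2, -0.4, -0.5]
grip_width: 0.0003
```

carry_out([
  [0,0,0],
  [0,0,0],
], turn=[0,0], gripper=[0,0])

```text
time_s: 3.15
tool_pos: [0.5462, -0.0144, 0.1295]
tool_rot: [-179.9, -0.0, -99.8]
force: [-0.6, 0.2, 0.4]
grip_width: 0.0008
```

Run:
```python
from h import *
from cell import *
import cv2
shift([.545,-.0145,.117])
ims=[]
for n,(y,x) in(('wrist',(0,0)),('side',(115,180)),):
    im=read_camera(n)[:,:,::-1]
    if n=='side': im=cv2.resize(im[100:250,180:380],None,fx=2.56,fy=2.56,interpolation=cv2.INTER_CUBIC)
    cv2.imwrite(f'pics/{n}2.png',im)
```

```text
t 3.15 pos [ 0.5462 -0.0144  0.1295] rot [-1.799e+02 -1.000e-02 -9.984e+01] F [-0.6   0.19  0.4 ] q [  30.   13.  -35.  104.    8.   65. -108.]
shift cm [0.03 0.12 1.25] turn -0.001
```

View pics/wrist2.png

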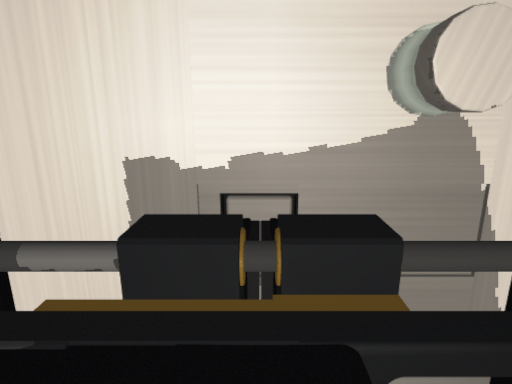

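View pics/side2.png

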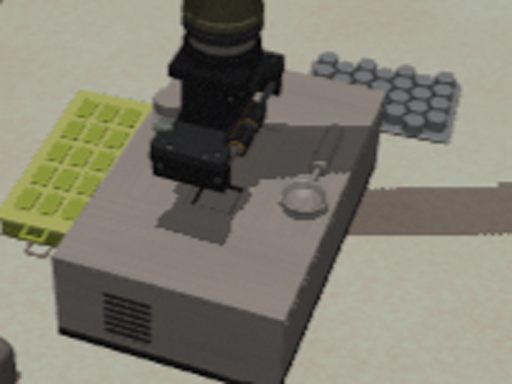

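Wrist view: the well outline spans columns 222–297 and the fingertip column is about 260, so it's centred. Now I'll feel downwards in small steps.

carry_out([
  [0,0,0.4],
  [0,0,0.8],
  [0,0,1.1],
  [0,0,1.3],
  [0,0,1.3],
], turn=[0,0,0,0,0], gripper=[0,0,0,0,0])

```text
time_s: 3.88
tool_pos: [0.5454, -0.014, 0.1153]
tool_rot: [180.0, -0.0, -99.8]
force: [0.0, 0.8, -0.1]
grip_width: 0.0005
```

carry_out([
  [0,0,0.1],
  [0,0,0.2],
  [0,0,0.2],
], turn=[0,0,0], gripper=[0,0,0])

```text
time_s: 4.25
tool_pos: [0.5457, -0.014, 0.1139]
tool_rot: [-180.0, -0.0, -99.8]
force: [-0.8, -0.6, 3.3]
grip_width: 0.0007
```

carry_out([
  [0,0,0.1],
  [0,0,0.2],
  [0,0,0.2],
], turn=[0,0,0], gripper=[0,0,0])

```text
time_s: 4.62
tool_pos: [0.5457, -0.014, 0.1117]
tool_rot: [-180.0, -0.0, -99.8]
force: [-1.9, 0.0, 4.8]
grip_width: 0.0009
```

carry_out([
  [0,0,0.1],
  [0,0,0.2],
  [0,0,0.2],
], turn=[0,0,0], gripper=[0,0,0])

```text
time_s: 5.0
tool_pos: [0.5458, -0.014, 0.1096]
tool_rot: [-180.0, 0.0, -99.8]
force: [0.2, 0.2, 4.6]
grip_width: 0.0004
```

The plate gives at about 4–5 N, as the spring should. I'll go to the stop.

carry_out([
  [0,0,0.1],
  [0,0,0.2],
  [0,0,0.2],
  [0,0,0.2],
  [0,0,0.2],
], turn=[0,0,0,0,0], gripper=[0,0,0,0,0])

```text
time_s: 5.62
tool_pos: [0.5459, -0.014, 0.1084]
tool_rot: [-180.0, -0.0, -99.8]
force: [-1.3, -0.5, 9.9]
grip_width: 0.0007
```

Run:
```python
from h import *
from cell import *
import cv2
shift([.545,-.0145,.117])
cv2.imwrite('pics/side3.png',cv2.resize(read_camera('side')[100:250,180:380,::-1],None,fx=2.56,fy=2.56,interpolation=cv2.INTER_CUBIC))
```

```text
t 5.625 pos [ 0.5459 -0.014   0.1084] rot [-1.7995e+02 -2.0000e-02 -9.9810e+01] F [-1.29 -0.52  9.92] q [  30.   14.  -35.  105.    9.   63. -108.]
shift cm [ 0.07  0.08 -0.86] turn -0.0
```

View pics/side3.png

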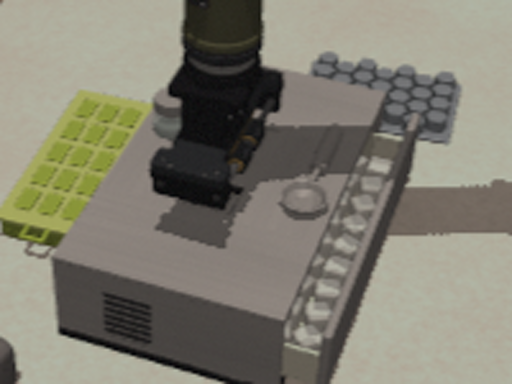

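The plate is at its stop (z 0.1084, 9.9 N) and the drawer is out along the right-hand side, with ice visible. Now I'll retreat straight up.

carry_out([
  [0,0,-0.5],
  [0,0,-1.5],
  [0,0,-3.5],
  [0,0,-6.5],
  [0,0,-10],
], turn=[0,0,0,0,0], gripper=[0,0,0,0,0])

```text
time_s: 6.3
tool_pos: [0.5444, -0.014, 0.2075]
tool_rot: [179.8, -0.0, -99.8]
force: [-0.6, -0.5, 0.0]
grip_width: 0.0003
```

carry_out([
  [2,0.5,-3],
  [6,2,-4],
  [10,3.5,-4],
  [14,5,-4],
  [18,6.5,-4],
], turn=[0,0,0,0,0], gripper=[0,0,0,0,0])

```text
time_s: 6.92
tool_pos: [0.4494, -0.1812, 0.2473]
tool_rot: [179.9, 0.0, -99.8]
force: [0.6, -0.4, 0.4]
grip_width: 0.0007
```

carry_out([
  [4,1.5,0],
  [8,3,0],
  [10,4,0],
  [10,4,0],
  [10,4,0],
], turn=[0,0,0,0,0], gripper=[0,0,0,0,0])

```text
time_s: 7.55
tool_pos: [0.395, -0.2707, 0.2474]
tool_rot: [180.0, 0.0, -99.7]
force: [0.5, 0.6, -0.7]
grip_width: 0.0002
```

Run:
```python
from h import *
from cell import *
import cv2
shift([.545,-.0145,.117])
a=read_camera('side')[80:260,170:390,::-1]
b=read_camera('top')[100:320,100:450,::-1]
cv2.imwrite('pics/side4.png',cv2.resize(a,None,fx=3,fy=3,interpolation=cv2.INTER_CUBIC))
cv2.imwrite('pics/top4.png',cv2.resize(b,None,fx=2.2,fy=2.2,interpolation=cv2.INTER_CUBIC))
```

```text
t 7.55 pos [ 0.395  -0.2707  0.2474] rot [ 1.7999e+02  5.0000e-02 -9.9720e+01] F [ 0.51  0.58 -0.67] q [ 51.  -2. -19. 104.  -1.  78. -68.]
shift cm [-27.77 -10.46  13.06] turn 0.001
```

View pics/side4.png

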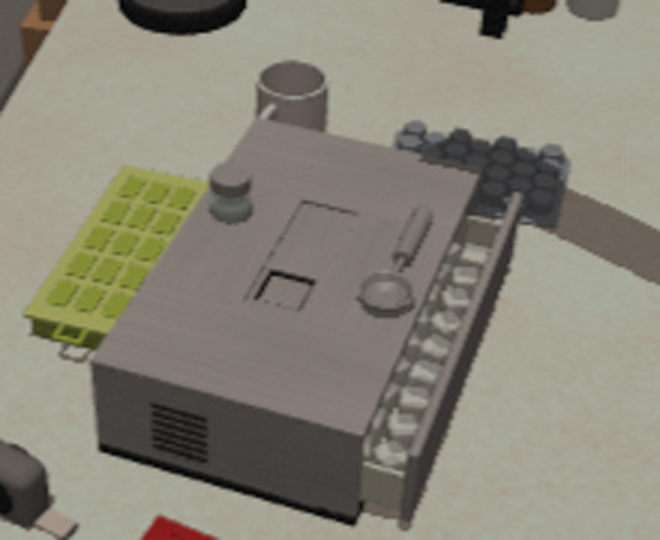

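View pics/top4.png

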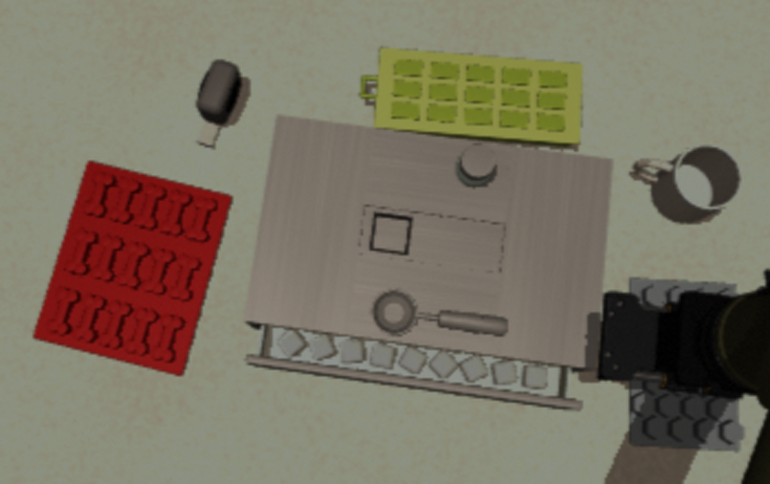

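The drawer stands fully out and the well outline looks as it did at rest. The jar, spoon, trays, mug and tape measure are where they started, and the arm is in free air. I'll hand in.

```bash
python3 -c "
from cell import sign_off
print(sign_off())"
```

```text
the job is handed in; nothing more can be done
None
```

The drawer is out, and the job is handed in at about 7.7 s of robot time. I pressed the catch with the closed fingertips, then lifted the hand straight up and moved it clear.

- **Finding the catch:** I found it by its dark outline in all three cameras, at about (0.545, -0.014), roughly 45 mm from the panel's middle towards +y. I did not feel along the rest of the panel. The only touch was on the plate, which gave at about 3–5 N.
- **Pressing:** I pressed until it stopped giving, with the tool at z = 0.1084 m and 9.9 N. That height matches the full 6 mm of travel.
- **Last checks:** The final pictures show the drawer standing out and the catch outline looking as it did at rest. I have no direct reading of the plate's height. The jar, spoon, mug, tape measure, lime tray and bone mould look undisturbed. The hex tray is partly hidden by the arm in the last top view, but the side view shows it in place. The force reads zero within noise, and the arm is in free air.

No check failed. The cameras' positions for the catch differed by about 3 mm, so I averaged them.

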